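# Open the stopcock and start the vacuum pump

## Robot

A 6-joint arm with a two-finger parallel gripper is mounted at the origin on a cart in front of the work surface, level with it; the furniture and walls round the work are solid. World frame = base frame: x ahead of the robot, y to its left, z up, the work surface at z = 0. Lengths are in m, angles in rad, forces in N, time in s.
With the tool pointing down it reaches from about 0.35 to 0.95 m from the base axis. Payload 17.4 kg.
Tool frame: the origin (TCP) lies on the centre line of the jaws, within the pads' length; the fingertips stand 8 mm ahead of it and the grasp point (between the pads) lies 11 mm behind it (bot.tip_reach is the distance from the TCP to the fingertips, in m); z points along the fingers, y is the line along which they close (so a half turn about z gives the same grasp; the last joint's range is limited). The gripper opens to 93 mm and grips with 3 to 60 N. Pads are 15 mm wide; open, the fingers measure 128 mm over their backs; the gripper's body (75 mm by 188 mm) begins 65 mm behind the grasp point.
Start: joints at [1.263, 0.116, 1.442, -0, 1.584, -0.038], TCP at [0.18, 0.651, 0.227] pointing down, gripper open.
Joint ranges: [-2.83, 2.83], [-0.83, 2.19], [0.07, 2.5], [-1.14, 4.28], [0.01, 3], [-2.97, 2.97]. Speed limits (rad/s): [1.89, 1.89, 2.22, 3.14, 3.14, 3.14].

## Interface

Orientations are given as [roll, pitch, yaw] about the fixed x, y, z axes, in that order (R = Rz(yaw) Ry(pitch) Rx(roll)).
In Python, from workcell import bot gives the robot as it stands. Calls block until the motion is done:
- bot.movep(position, orientation): joint-space move of the TCP to a pose.
- bot.move_straight(position, frame=None, max_speed=0.15): straight line of the TCP; frame=None keeps the orientation; max_speed is the mean speed in m/s.
- bot.move_j(angles): joint-space move.
- bot.release() and bot.grab(grasp_force=None): open the fingers fully, or close them until they stop; grasp_force is the grip in N (None keeps the last).
- bot.wait(seconds).
- bot.ik(position, orientation): joint angles nearest the present ones, or None.
- bot.get_state(): the state.
- bot.get_image(name): name is "scene" or "side" or "wrist"; returns a dict with "img" (400x640x3 uint8, red, green, blue), "fovy" (degrees; the focal length in pixels is half the picture's height over the tangent of half this angle, whatever the lens; pixels are square), "cx", "cy" (the principal point, pixels), "dist_coeffs" ([k1, k2, p1, p2, k3] as OpenCV has them; the pictures are not rectified), "world_to_cam" (4x4, takes a point from world to camera coordinates). Camera axes: x right, y up, looking along -z (the intrinsics and any distortion apply to the point x, -y, -z); pixel columns grow to the right and rows downward; lengths in m; the calibration is good to about 2 mm. A picture is of the moment at which its call begins. There is no depth.
A pose or a line that the arm cannot do raises bot.IKError and nothing moves.
- bot.finish_job(): hands the job in; it is judged then, once.
Trained networks look in the newest picture that a camera, given by its name, has taken for a name from the list of things; names that differ only in an ending like _2 or _b are one class to them, and where a whole thing is asked for, a point or a joint stands for the part that bears it (a point fixed in the world has none). Each returns a list of dicts, best first, with "p" (0 to 1); they miss things now and then, are a little off and sometimes report something else, mostly with a low value. They report only what shows in the picture. A call takes as long as a camera call.
- bot.search_frame(name, camera): "rect" ([left, top, right, bottom] as shares, 0 to 1, of the picture: columns of its width, rows of its height, round what is visible of it).
- bot.mark_of(name, camera): "xy" ([column, row] as shares, 0 to 1, of the picture: columns of its width, rows of its height: a listed point, or the origin of a listed thing).
The state is a dict: "time": time; "joint_pos": joint angles; "joint_vel": joint speeds; "tau": joint torques, N m; "tcp_pos": TCP position; "eef_rot": TCP orientation; "force": force on the tool from outside, world axes, zero at the start; "ft_torque": the same for the moment, N m; "grip_width": finger opening in m; "finger_force": force on a finger pad.
Only numpy, scipy, OpenCV 4.12 (cv2) and the standard library are available. Lean on these libraries where they do the work, as an engineer would, in place of code of your own. Each camera call takes 0.05 s, during which the arm holds its last target. There are 200 camera calls.

## Task

On the small vacuum station, open the stopcock: turn its winged key until the wings lie in line with the pipe, taking care not to bump the sight glass close beside it. Then start the pump by pulling its spring knob fully out for a moment, and let go so that it goes back in by itself. Never pull the knob while the stopcock is still shut, and leave the cup and the vial standing by the station where they are.

Things in the scene. Friction and masses are not known exactly. Their poses are not given: they have to be found in the camera images.
- valve_key (a joint): turn of the black winged stopcock key, rad: 0 = wings straight across the pipe (shut), 1.571 = wings in line with the pipe, along the slope (open). Grows counter-clockwise as seen facing the panel (right-handed about the panel's outward normal). Starts between 0.1 and 0.6. Moves from -0.1 to 2.1 with no stop at open, and stays where it is left (friction about 0.05 N m).
- key_wings (a point): on the key's turning axis, mid-wings, 30 mm out from the sloping panel. z = turning axis, out of the panel (35 degrees from vertical, leaning to the station's low front); y = along the wings; x = across their thickness. Flat two-lobed paddle, 68 mm across the wings, 10 mm thick, from 14 to 46 mm above the panel (40 in the middle), on an 11 mm spindle; valve body and pipe under it stay below 12 mm.
- sight_glass: fragile clear tube, 12 mm thick, 74 mm long, between two steel end blocks (14 x 12 mm, 38 mm high), fixed beside the key. Origin mid-tube, 28 mm above the panel; x = along the tube, up the slope, parallel to the pipe; z = out of the panel. Its near face is 42 mm from the key's axis: the wings (34 mm long each) pass it by 8 mm, and wide open fingers would hit it.
- valve_module: white wedge-shaped module, 130 deep, 112 wide, 24 mm high in front and 115 at the back, top sloping 35 degrees down to the front; carries pipe, stopcock and sight glass. Origin under its centre, x = to its high back, z up. Fixed beside the pump module on a dark base plate 150 x 240 x 12 mm; either module may be the left one.
- pump_module: white wedge-shaped module of the same size and axes; it carries the black round start knob in the middle of its slope and, further up, a small dial 10 mm high.
- start_knob (a joint): travel of the pump's spring-loaded pull knob, m: 0 = in (rest), 0.014 = fully out against its stop. It takes about 3 N to start and 7 N fully out, and springs back in when let go. Pulled by 0.010 or more for 0.2 s the pump is on.
- knob_grip (a point): point on the axis of the black ribbed start knob, 25 mm above the sloping panel when the knob is in (it moves out with the knob). z = out of the panel, the direction of pulling; x = up the slope. The knob is a straight cylinder 26 mm in diameter, from 10 to 40 mm above the panel.
- specimen_cup: loose specimen cup with a lid, 58 mm wide, 59 mm high, standing beside the station on its right. Origin at the centre of its underside. To be left alone.
- control_vial: loose small white vial, 25 mm wide, 49 mm high, standing in front of the station. Origin at the centre of its underside. To be left alone.

How it is judged:
By the outcome, as a careful person would: the job done as asked, in the order asked, and still so for the second after the job is handed in, with the robot touching nothing.
It also fails if it takes over 48 s, if anything falls off the work surface, if the arm or the gripper's body presses on something with over 40 N, if the wrist force passes 120 N, or if a joint passes its speed limit or range.

## Working session

There is one attempt and no reset: what is moved stays moved. The work goes in short steps, each a Python script; the robot and the scene stay as the last script left them, time stands still between calls to the robot, and variables do not carry over. Pictures are saved under pics/ and viewed, at most 10 in all, crops included, and the job is handed in when it is done.

```bash
ls; mkdir -p pics; cat > h.py <<'E'
import numpy as np, cv2
from workcell import bot
from scipy.spatial.transform import Rotation as R
def cam(n):
    d=bot.get_image(n); h,w=d["img"].shape[:2]
    f=h/2/np.tan(np.radians(d["fovy"])/2)
    d["K"]=np.array([[f,0,d["cx"]],[0,f,d["cy"]],[0,0,1.]]); d["D"]=np.array(d["dist_coeffs"],float)
    T=np.array(d["world_to_cam"]); F=np.diag([1,-1,-1.,1])@T; d["T"]=F; return d
def save(d,name,crop=None,s=1):
    im=d["img"][:,:,::-1]
    if crop: im=im[crop[1]:crop[3],crop[0]:crop[2]]
    cv2.imwrite("pics/"+name,cv2.resize(im,None,fx=s,fy=s,interpolation=cv2.INTER_CUBIC))
def ray(d,px):
    u=cv2.undistortPoints(np.array([[px]],float),d["K"],d["D"])[0,0]
    Rm,t=d["T"][:3,:3],d["T"][:3,3]
    v=Rm.T@np.array([u[0],u[1],1]); return -Rm.T@t, v/np.linalg.norm(v)
def proj(d,P):
    P=np.atleast_2d(np.array(P,float)); return cv2.projectPoints(P,cv2.Rodrigues(d["T"][:3,:3])[0],d["T"][:3,3],d["K"],d["D"])[0][:,0]
def tri(rs):
    A=np.zeros((3,3));b=np.zeros(3)
    for o,v in rs:
        M=np.eye(3)-np.outer(v,v);A+=M;b+=M@o
    p=np.linalg.solve(A,b); return p,[float(np.linalg.norm(np.cross(p-o,v))) for o,v in rs]
E
python3 - <<'E'
from h import *
names=["key_wings","sight_glass","valve_module","pump_module","knob_grip","specimen_cup","control_vial"]
rs={n:[] for n in names}
for c in ["scene","side"]:
    d=cam(c); save(d,c+"0.png")
    for n in names:
        m=bot.mark_of(n,c)
        if m:
            px=np.array(m[0]["xy"])*[640,400]; print(c,n,px.round(1),round(m[0]["p"],2),len(m)); rs[n].append(ray(d,px))
for n in names:
    if len(rs[n])>1: p,e=tri(rs[n]); print(n,p.round(4),np.round(e,4))
s=bot.get_state(); print(s["time"],s["eef_rot"],s["grip_width"])
E
```

```text
pics
scene key_wings [274.7 185.2] 0.88 1
scene sight_glass [258.3 178.2] 0.88 1
scene valve_module [285.9 221.4] 0.94 1
scene pump_module [324.7 238.9] 0.61 1
scene knob_grip [318.8 204.5] 0.73 1
scene specimen_cup [373.5 268.1] 0.56 1
scene control_vial [285.5 282. ] 0.65 1
side key_wings [284.2 156.8] 0.65 1
side sight_glass [273.2 150. ] 0.54 1
side valve_module [288.1 189.5] 0.81 1
side pump_module [319.  210.2] 0.97 1
side knob_grip [308.8 178.3] 0.5 1
side specimen_cup [342.6 248. ] 0.92 1
side control_vial [264.3 235.3] 0.52 1
key_wings [0.5789 0.1705 0.0952] [0.0048 0.0048]
sight_glass [0.5723 0.207  0.1015] [0.0074 0.0074]
valve_module [0.5622 0.1328 0.032 ] [0.0034 0.0034]
pump_module [ 0.5971  0.0628 -0.0017] [0.0017 0.0017]
knob_grip [0.5573 0.0468 0.1027] [0.0005 0.0005]
specimen_cup [ 0.5416 -0.0829  0.0184] [0.0013 0.0013]
control_vial [0.4431 0.042  0.0054] [0.0064 0.0064]
0.8 [ 3.14154706e+00 -3.66925746e-06  2.87181095e+00] 0.09286955316129784
```

View pics/scene0.png

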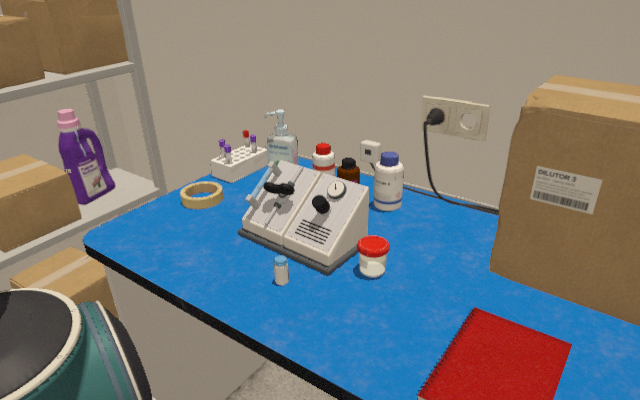

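View pics/side0.png

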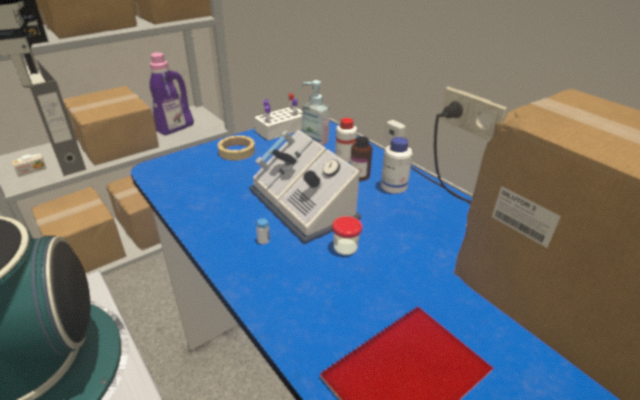

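The valve module is on the left and the pump on the right; the glass is left of the key, with the cup (373,258) and vial (282,270) clear of it. Next I'll look from close by, with the tool square to the panel.

```bash
cat >> h.py <<'E'
C35,S35=np.cos(np.radians(35)),np.sin(np.radians(35))
def axes(yaw):
    x=np.array([np.cos(yaw),np.sin(yaw),0]); z=np.array([0,0,1.]); y=np.cross(z,x)
    return x*C35+z*S35, y, z*C35-x*S35   # up-slope, left, normal
def rpy(yaw,ang):  # tool z into the panel, tool y = left axis turned by ang about the normal
    u,l,n=axes(yaw); ty=np.cos(ang)*l-np.sin(ang)*u; tz=-n
    return list(R.from_matrix(np.c_[np.cross(ty,tz),ty,tz]).as_euler("xyz"))
E
python3 - <<'E'
from h import *
yaw=-0.17; u,l,n=axes(yaw)
p=np.array([.568,.109,.1])+n*.2
for a in (0,np.pi,-np.pi/2+.3,np.pi/2+.3): 
    q=bot.ik(list(p),rpy(yaw,a)); print(a,None if q is None else np.round(q,2))
bot.movep(list(p),rpy(yaw,0))
d=cam("wrist"); save(d,"w1.png")
print(-d["T"][:3,:3].T@d["T"][:3,3]-p, d["T"][2,:3], n)
for nm in ["key_wings","sight_glass","valve_module","pump_module","knob_grip"]:
    m=bot.mark_of(nm,"wrist"); print(nm,[(np.round(np.array(k["xy"])*[640,400],1),round(k["p"],2)) for k in m])
print(bot.get_state()["time"])
E
```

```text
0 [ 0.42 -0.7   2.12 -0.35  1.22 -0.95]
3.141592653589793 [ 0.42 -0.7   2.12 -0.35  1.22  2.2 ]
-1.2707963267948965 [ 0.42 -0.7   2.12 -0.35  1.22  0.32]
1.8707963267948966 [ 0.42 -0.7   2.12 -0.35  1.22 -2.82]
[-0.15394113  0.02719048  0.08342993] [ 0.7737107  -0.13132215 -0.61977919] [-0.5653082   0.09703901  0.81915204]
key_wings [(array([349.4, 180.4]), 0.83)]
sight_glass [(array([383.7, 173.9]), 0.87)]
valve_module [(array([353.2, 143.8]), 0.92)]
pump_module [(array([282.9, 144. ]), 0.91)]
knob_grip [(array([269.3, 184. ]), 0.75)]
3.2083
```

View pics/w1.png

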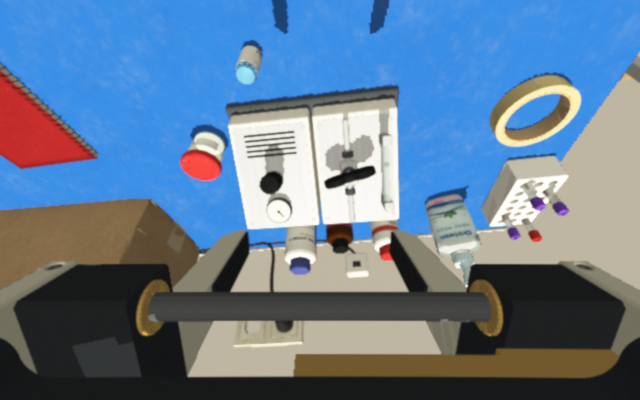

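The picture shows the panel upside down: knob at (270,183), key at (350,177), glass at (387,172). Now a magnified crop to get the station's corners.

```bash
python3 -c "
import cv2
im=cv2.imread('pics/w1.png')[85:235,220:410]
im=cv2.resize(im,None,fx=4,fy=4,interpolation=cv2.INTER_CUBIC)
cv2.imwrite('pics/w1c.png',im)"
```

```text
(no output)
```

View pics/w1c.png

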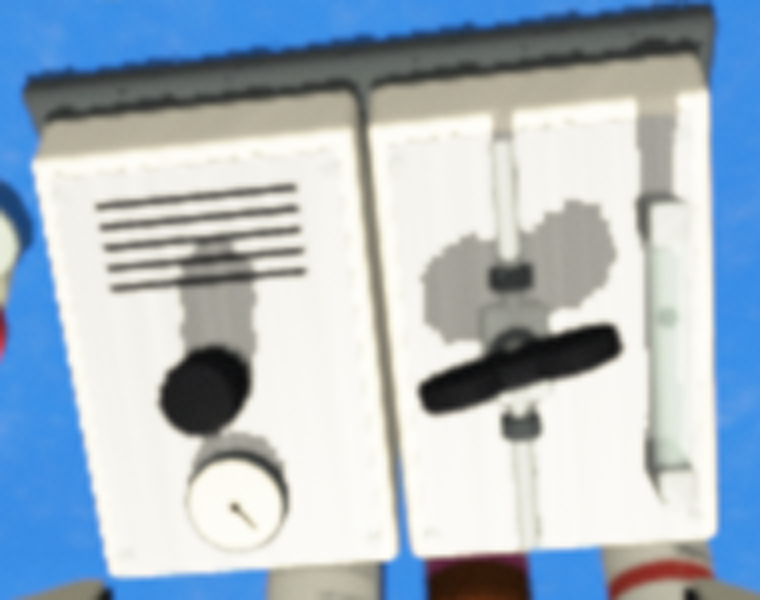

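```bash
cat > fit.py <<'E'
from h import *
from scipy.optimize import least_squares
def corners(p):
    x,y,yaw,g=p; c,s=np.cos(yaw),np.sin(yaw); P=[]
    for lx,z in((-.065,.036),(.065,.127)):
        for ly in(-g-.056,-g+.056,g-.056,g+.056): P.append([x+c*lx-s*ly,y+s*lx+c*ly,z])
    return np.array(P)
def fit(d,px):
    r=least_squares(lambda p:(proj(d,corners(p))-px).ravel(),[.568,.109,-.17,.06]); return r.x,r.fun.reshape(-1,2)
def onplane(d,px,pose,side,h):  # px -> (lateral, upslope) from the panel centre of module side(+1 left), and world
    x,y,yaw,g=pose; u,l,n=axes(yaw); o=np.array([x,y,.0815])+l*g*side
    c,v=ray(d,px); t=((o+n*h-c)@n)/(v@n); P=c+v*t; return np.array([(P-o)@l,(P-o)@u]),P
E
python3 - <<'E'
from fit import *
d=cam("wrist")
cr=lambda a:np.array(a,float)/4+[220,85]-.375
px=cr([(36,160),(356,127),(372,125),(706,92),(112,576),(395,555),(415,556),(714,538)])
p,res=fit(d,px); print("pose",p.round(4)); print(res.round(1).tolist())
print("key mark",onplane(d,(349.4,180.4),p,1,.03)); 
a,b=[onplane(d,q,p,1,.044) for q in cr([(425,392),(617,343)])]
print("wing ends",a,b); w=b[0]-a[0]; print("len",np.linalg.norm(w),"angle key",np.arctan2(-w[1],w[0]))
print("glass",onplane(d,(383.7,173.9),p,1,.028))
print("knob mark",onplane(d,(269.3,184),p,-1,.025)); print("knob top",onplane(d,cr((202,393)),p,-1,.04))
print("pipe",[onplane(d,q,p,1,.008)[0] for q in cr([(503,135),(526,540)])])
E
```

```text
pose [ 0.5782  0.1037 -0.0542  0.0573]
[[-1.5, -1.4], [0.4, -1.2], [-1.6, -0.9], [1.7, -1.4], [-0.7, 2.6], [1.9, 3.2], [-1.3, 2.8], [1.1, 2.5]]
key mark (array([-0.0121903 ,  0.00567104]), array([0.56814845, 0.14945979, 0.10932733]))
wing ends (array([-0.04177746,  0.0028731 ]), array([0.5562395 , 0.12047495, 0.11919063])) (array([ 0.01772999, -0.00775003]), array([0.55077251, 0.18036629, 0.11309746]))
len 0.0604482229765035 angle key 0.17665669143941734
glass (array([0.03174062, 0.00113168]), array([0.56795971, 0.19346549, 0.10508536]))
knob mark (array([-0.00389575,  0.0033247 ]), array([0.5633325 , 0.04318127, 0.10388577]))
knob top (array([ 0.0015444 , -0.00146106]), array([0.55112154, 0.04929158, 0.11342805]))
pipe [array([-0.01166486, -0.07096437]), array([-0.01282223,  0.06839141])]
```

```bash
python3 - <<'E'
from fit import *
d=cam("wrist"); sc=cam("scene"); sd=cam("side")
cr=lambda a:np.array(a,float)/4+[220,85]-.375
px=cr([(36,160),(356,127),(372,125),(706,92),(112,576),(395,555),(415,556),(714,538)])
f=lambda p:(proj(d,corners(p[:4])+[0,0,p[4]])-px).ravel()
r=least_squares(f,[.568,.109,-.17,.06,0]); print(r.x.round(4)); print(r.fun.reshape(-1,2).round(1).tolist())
for q in (r.x,[.5782,.1037,-.0542,.0573,0]):
    P=corners(q[:4])+[0,0,q[4]]
    print(proj(sc,P).round(0).tolist()); print(proj(sd,P).round(0).tolist())
im=np.hstack([cv2.resize(k["img"][120:270,220:380,::-1],None,fx=2.5,fy=2.5,interpolation=cv2.INTER_CUBIC) for k in(sc,sd)])
cv2.imwrite("pics/ss.png",im)
E
```

```text
[ 0.5873  0.1019 -0.0546  0.0594 -0.0106]
[[0.2, -0.4], [-0.8, 0.1], [0.2, 0.1], [0.2, -0.0], [0.2, -0.1], [0.4, 0.6], [-0.1, 0.1], [-0.3, -0.2]]
[[332.0, 259.0], [286.0, 239.0], [283.0, 238.0], [244.0, 221.0], [373.0, 188.0], [327.0, 174.0], [324.0, 173.0], [284.0, 160.0]]
[[309.0, 230.0], [281.0, 203.0], [279.0, 201.0], [255.0, 179.0], [363.0, 172.0], [330.0, 150.0], [329.0, 149.0], [301.0, 130.0]]
[[327.0, 256.0], [281.0, 236.0], [280.0, 235.0], [240.0, 218.0], [369.0, 184.0], [322.0, 170.0], [321.0, 170.0], [281.0, 157.0]]
[[304.0, 227.0], [276.0, 200.0], [275.0, 199.0], [251.0, 176.0], [359.0, 168.0], [326.0, 146.0], [326.0, 146.0], [298.0, 127.0]]
```

View pics/ss.png

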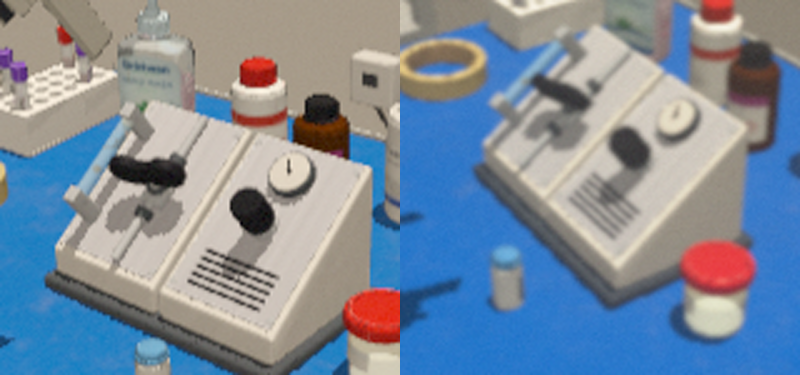

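The crops show both modules' corners clearly, for example the scene's back-right at (369,187) and front-left at (243,217). I'll fit all three cameras together, allowing each a small calibration error.

```bash
python3 - <<'E'
from fit import *
d=cam("wrist"); sc=cam("scene"); sd=cam("side")
cr=lambda a:np.array(a,float)/4+[220,85]-.375
W=cr([(36,160),(356,127),(372,125),(706,92),(112,576),(395,555),(415,556),(714,538)])
c2=lambda a,o:(np.array(a,float)-[o,0])/2.5+[220,120]-.3
S=c2([(272,336),(158,289),(57,243),(372,168),(250,132),(146,102)],0)
D=c2([(612,260),(548,205),(485,143),(745,130),(665,75),(590,27)],400)
def f(p):
    P=corners(p[:4])+[0,0,p[4]]; Q=np.array([P[0],(P[1]+P[2])/2,P[3],P[4],(P[5]+P[6])/2,P[7]])
    o=p[5:].reshape(3,3)
    return np.r_[(proj(d,P+o[0])-W).ravel(),(proj(sc,Q+o[1])-S).ravel()/1.2,(proj(sd,Q+o[2])-D).ravel()/1.5,p[5:]/.002]
r=least_squares(f,np.r_[.568,.109,-.17,.06,0,np.zeros(9)],x_scale=np.r_[np.ones(5)*.1,np.ones(9)*.002]); p=r.x
print(p[:5].round(4),r.cost); print((p[5:].reshape(3,3)*1e3).round(1)); print(r.fun[16:40].reshape(2,6,2).round(1).tolist())
for z in(0,-.006,-.012):
    r2=least_squares(lambda q:f(np.r_[q[:4],z,q[4:]]),np.delete(p,4)); print(z,r2.cost,r2.x[:4].round(4))
def onp(px,side,h):
    u,l,n=axes(p[2]); o=np.array([p[0],p[1],.0815+p[4]])+l*p[3]*side
    c,v=ray(d,px); c=c-p[5:8]; t=((o+n*h-c)@n)/(v@n); P=c+v*t; return np.array([(P-o)@l,(P-o)@u]).round(4),P.round(4)
print("key",onp((349.4,180.4),1,.03)); a,b=[onp(q,1,.044) for q in cr([(425,392),(617,343)])]
w=b[0]-a[0]; print(a,b,np.arctan2(-w[1],w[0]),np.linalg.norm(w))
print("glass",onp((383.7,173.9),1,.028)); print("knob",onp((269.3,184),-1,.025),onp(cr((202,393)),-1,.04))
print("pipe",[onp(q,1,.008)[0] for q in cr([(503,135),(526,540)])])
E
```

```text
[ 0.5855  0.107  -0.0509  0.0589 -0.0087] 28.807987933847976
[[ 0.5 -4.7 -0.5]
 [ 0.8  2.5  1. ]
 [-1.3  2.2 -0.6]]
[[[-0.5, 2.0], [-1.4, 0.8], [-1.4, 1.5], [0.5, -0.8], [1.9, -1.0], [2.1, -1.7]], [[0.9, 3.0], [-1.4, -0.7], [-0.9, 0.3], [1.2, -0.7], [0.4, -1.1], [1.7, -1.1]]]
0 42.00406585413346 [ 0.5813  0.1041 -0.0509  0.0582]
-0.006 30.081050224138004 [ 0.5842  0.1061 -0.0509  0.0587]
-0.012 30.669685711478348 [ 0.5871  0.1082 -0.0509  0.0592]
key (array([-0.0127,  0.0076]), array([0.5768, 0.1537, 0.1017]))
(array([-0.0433,  0.0047]), array([0.5649, 0.1237, 0.1115])) (array([ 0.0183, -0.0061]), array([0.5592, 0.1857, 0.1053])) 0.17356067667977804 0.0625395874626624
glass (array([0.0327, 0.003 ]), array([0.5765, 0.1992, 0.0974]))
knob (array([-0.0049,  0.0048]), array([0.5719, 0.0438, 0.096 ])) (array([0.0006, 0.    ]), array([0.5596, 0.05  , 0.1056]))
pipe [array([-0.012 , -0.0717]), array([-0.0136,  0.0722])]
```

```bash
python3 - <<'E'
from h import *
yaw=-0.051; u,l,n=axes(yaw)
p=np.array([.585,.105,.074])+n*.125-u*.04
bot.move_straight(list(p),rpy(yaw,0),max_speed=.12)
d=cam("wrist"); 
for nm in ["key_wings","sight_glass","knob_grip"]:
    m=bot.mark_of(nm,"wrist"); print(nm,[(np.round(np.array(k["xy"])*[640,400],1),round(k["p"],2)) for k in m])
s=bot.get_state(); print(s["time"],np.array(s["tcp_pos"])-p)
save(d,"w2.png",(180,40,460,250),2.8)
np.save("w2.npy",d,allow_pickle=True)
E
```

```text
key_wings [(array([362.6, 244.7]), 0.92)]
sight_glass [(array([408.1, 245.3]), 0.59)]
knob_grip [(array([257.9, 242.6]), 0.94)]
4.8667 [9.15028550e-05 2.72958355e-04 6.03667078e-04]
```

View pics/w2.png

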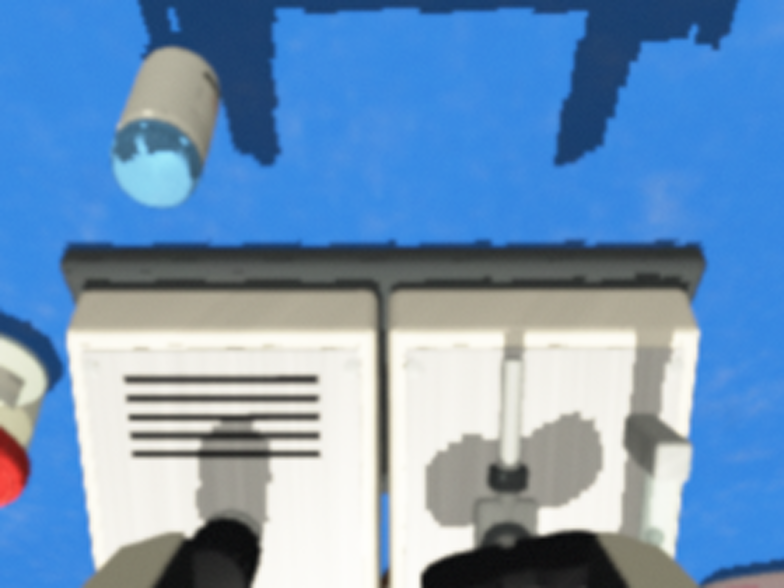

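The front edge is level at crop row 329, so the yaw of about -0.051 holds. Now a joint fit of both wrist views.

```bash
python3 - <<'E'
from fit import *
d=np.load("w2.npy",allow_pickle=True).item()
u,l,n=axes(-.051); P2=np.array([.585,.105,.074])+n*.125-u*.04
def H(p,yaw): 
    M=np.eye(4); M[:3,:3]=R.from_euler("xyz",rpy(yaw,0)).as_matrix(); M[:3,3]=p; return M
P1=np.array([.568,.109,.1])+axes(-.17)[2]*.2
d1=dict(d); d1["T"]=d["T"]@H(P2,-.051)@np.linalg.inv(H(P1,-.17))
print("cam1 chk",-d1["T"][:3,:3].T@d1["T"][:3,3]-P1)
cr=lambda a:np.array(a,float)/4+[220,85]-.375
W=cr([(36,160),(356,127),(372,125),(706,92),(112,576),(395,555),(415,556),(714,538)])
W2=np.array([(68,330),(378,328),(392,327),(698,330)])/2.8+[180,40]-.3
Rc=d["T"][:3,:3]
def off(D,o): # camera-frame offset
    E=dict(D); E["T"]=E["T"].copy(); E["T"][:3,3]+=o; return E
def f(p):
    x=np.r_[p[:4]]; P=corners(x)+[0,0,p[4]]; cen=P.mean(0); 
    P=P-(np.sign(P-cen)*[1,0,0])*p[8]; 
    return np.r_[(proj(off(d1,p[5:8]),P)-W).ravel(),(proj(off(d,p[5:8]),P[:4])-W2).ravel(),p[5:8]/.002,(p[8]-.001)/.001]
p=least_squares(f,np.r_[.585,.107,-.05,.059,-.008,0,0,0,.001],x_scale=np.r_[np.ones(5)*.05,np.ones(4)*.002]); 
print(p.x.round(4),p.cost); print(p.fun[:24].reshape(-1,2).round(1).tolist())
x=p.x
for nm,a,b,s in(("key",(349.4,180.4),(362.6,244.7),1),("glass",(383.7,173.9),(408.1,245.3),1),("knob",(269.3,184),(257.9,242.6),-1)):
    q,e=tri([ray(off(d1,x[5:8]),a),ray(off(d,x[5:8]),b)])
    u,l,n=axes(x[2]); o=np.array([x[0],x[1],.0815+x[4]])+l*x[3]*s; r=q-o
    print(nm,q.round(4),np.round(e,4),"local l,u,n",np.round([r@l,r@u,r@n],4))
E
```

```text
cam1 chk [-0.15387715  0.02688768  0.08401164]
[ 5.837e-01  1.026e-01 -5.520e-02  5.880e-02 -6.600e-03  3.000e-04
  4.000e-04  5.000e-04  1.200e-03] 2.744741708680282
[[0.1, -0.5], [-0.1, -0.1], [0.1, -0.0], [1.0, -0.2], [-0.2, -0.1], [0.9, 0.5], [-0.4, 0.1], [0.4, -0.2], [0.3, -0.7], [-0.9, 0.4], [-0.4, 0.8], [-0.5, -0.1]]
key [0.579  0.1497 0.0999] [0.001 0.001] local l,u,n [-0.012   0.0083  0.0246]
glass [0.5654 0.1926 0.1084] [0.0002 0.0002] local l,u,n [0.03   0.0002 0.0408]
knob [0.5669 0.0429 0.1009] [0.0017 0.0017] local l,u,n [-0.0018  0.0039  0.029 ]
```

```bash
cat >> h.py <<'E'
YAW=-.053; U,L,N=axes(YAW); CEN=np.array([.584,.104,.0749])
KEY=CEN+L*(.0588-.012)+U*.006; KNOB=CEN+L*(-.0588-.001)+U*.003
E
python3 - <<'E'
from h import *
a=.175-np.pi/2
bot.move_straight(list(KEY+N*.085),rpy(YAW,a),max_speed=.12)
d=cam("wrist"); m=bot.mark_of("key_wings","wrist"); print([(np.array(k["xy"])*[640,400],k["p"]) for k in m])
s=bot.get_state(); print(s["time"],s["joint_pos"],np.array(s["tcp_pos"])-(KEY+N*.085))
# project nominal key: axis at several heights, and wing ends
w=np.cos(.175)*L-np.sin(.175)*U
for h in(.03,.046): print(h,proj(d,[KEY+N*h+w*k for k in(-.03,0,.03)]).round(1).tolist())
Z=-N; t=np.array(s["tcp_pos"]); print("tips centre",proj(d,[t,t-N*.008]).round(1).tolist())
save(d,"w3.png",(160,0,480,240),2.5); np.save("w3.npy",d,allow_pickle=True)
E
```

```text
[(array([312.192, 224.68 ]), 0.98), (array([294.208, 325.48 ]), 0.6)]
6.5167 [ 0.34601892 -0.44295987  2.14816103 -0.29219571  0.88456469  0.34534754] [-6.21786057e-05 -4.64677940e-05  7.75168388e-05]
0.03 [[319.0, 250.5], [319.0, 217.6], [319.1, 182.1]]
0.046 [[319.0, 259.9], [319.0, 225.0], [319.1, 187.1]]
tips centre [[319.1, 248.5], [319.1, 242.9]]
```

View pics/w3.png

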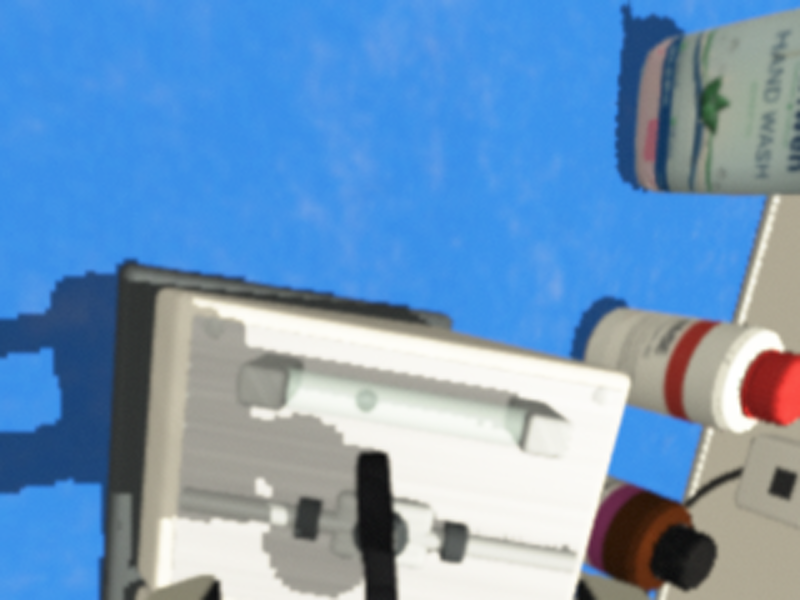

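The key's black bar runs from about pixel (309,182) to (312,240), against an aim column of 319. So it sits about 6–7 mm further down the slope than assumed, and at about 0.23 rad. I'll correct and check.

```bash
cat >> h.py <<'E'
def bar(d,r0,r1,c0,c1):
    """midline of the dark bar: (col,row) per row"""
    g=d["img"].max(2)[r0:r1,c0:c1]<60; out=[]
    for i,row in enumerate(g):
        c=np.flatnonzero(row)
        if 4<len(c)<20 and np.ptp(c)<20: out.append((c.mean()+c0,r0+i))
    return np.array(out)
def keyfit(d,key,a):
    """u-offset and key angle so that the axis-plane line matches the bar midline"""
    from scipy.optimize import least_squares
    B=bar(d,185,238,290,345); pk=np.polyfit(B[:,1],B[:,0],1)
    def f(p):
        w=np.cos(p[1])*L-np.sin(p[1])*U
        q=proj(d,[key+U*p[0]+N*.042+w*s for s in(-.005,.01,.03)])
        return q[:,0]-np.polyval(pk,q[:,1])
    r=least_squares(f,[0,a]); return r.x,len(B),r.cost
E
python3 - <<'E'
from h import *
d=np.load("w3.npy",allow_pickle=True).item(); (du,th),k,c=keyfit(d,KEY,.175); print(du,th,k,c)
if abs(du)<.011 and .05<th<.4 and k>20:
    K=KEY+U*du
    bot.move_straight(list(K+N*.085),rpy(YAW,th-np.pi/2))
    d=cam("wrist"); r=keyfit(d,K,th); print(r); 
    (du,th),k,c=r; K=K+U*du; print("K",K.tolist(),"th",th,bot.get_state()["time"])
E
```

```text
-0.006617946473362397 0.234318741037076 53 1.376706311035357e-07
(array([-2.04087521e-05,  2.32244836e-01]), 38, np.float64(1.53184131885686e-12))
K [0.5859570631897381, 0.15076198604130112, 0.07453385448465037] th 0.23224483569654683 6.8167
```

```bash
cat >> h.py <<'E'
K=np.array([.585957,.150762,.074534]); TH=.2322
def st(t=""):
    s=bot.get_state(); print(t,round(s["time"],2),"F",np.round(s["force"],1),"M",np.round(s["ft_torque"],2),"w",round(s["grip_width"],4),"ff",s["finger_force"]); return s
E
python3 - <<'E'
from h import *
st("hover")
o=rpy(YAW,TH-np.pi/2)
bot.move_straight(list(K+N*.045),o,max_speed=.08); s=st("mid")
if np.linalg.norm(s["force"])<8:
    bot.move_straight(list(K+N*.027),o,max_speed=.05); s=st("down")
    if np.linalg.norm(s["force"])<8:
        bot.grab(grasp_force=12); st("grip")
E
```

```text
hover 6.82 F [ 0.1 -0.4  0.2] M [-0.05  0.31 -0.03] w 0.0931 ff 0.0
mid 7.47 F [-0.4 -0.1  0.3] M [-0.09  0.36 -0.07] w 0.0933 ff 0.0
down 7.97 F [-1.3 -0.4  0.5] M [-0.05  0.31 -0.  ] w 0.0927 ff 0.0
grip 8.68 F [ 0.5  0.5 -0.2] M [-0.12  0.42  0.07] w 0.057 ff 11.588907036675664
```

The fingers stopped 57 mm apart, which is the spacing of the two dark pipe nuts. So the panel is several mm higher than I fitted. I'll release, rise 8 mm and grip again.

```bash
python3 - <<'E'
from h import *
o=rpy(YAW,TH-np.pi/2)
bot.release(); bot.move_straight(list(K+N*.035),o,max_speed=.08); st("up")
bot.grab(grasp_force=12); st("grip")
E
```

```text
up 9.7 F [ 1.1 -0.1 -0.7] M [-0.06  0.33  0.02] w 0.0928 ff 0.0
grip 10.95 F [ 2.3 -0.3 -0.1] M [ 0.    0.11 -0.03] w 0.0095 ff 11.999989973846823
```

```bash
python3 - <<'E'
from h import *
p=K+N*.035
for th in (.55,.9,1.25,1.571):
    bot.move_straight(list(p),rpy(YAW,th-np.pi/2)); s=st(th)
    if np.linalg.norm(s["force"])>30: print("stop");break
E
```

```text
0.55 11.42 F [-6.5 -2.9  2.3] M [-0.36  1.01 -0.2 ] w 0.01 ff 12.000356223117308
0.9 11.92 F [-14.8  -6.6   6.3] M [-0.97  1.79 -0.67] w 0.0097 ff 12.001698771491647
1.25 12.42 F [-17.9 -12.3   5.9] M [-1.93  1.98 -1.38] w 0.0101 ff 12.003039233386517
1.571 12.89 F [-15.1 -18.6   7.2] M [-2.73  1.74 -2.01] w 0.0101 ff 12.002026867121458
```

```bash
python3 - <<'E'
from h import *
o=rpy(YAW,0); p=K+N*.035
bot.grab(grasp_force=3); s=st("light"); f=np.array(s["force"]); print("l,u,n",f@L,f@U,f@N, np.array(s["tcp_pos"])-p)
for k in range(3):
    if abs(f@L)<4: break
    p=p+L*np.sign(f@L)*.0015; bot.move_straight(list(p),o,max_speed=.03); s=st(k); f=np.array(s["force"]); print("l,u,n",f@L,f@U,f@N)
print(p.tolist())
E
```

```text
light 13.18 F [-3.4 -6.5 -0.5] M [-0.8   0.78 -0.63] w 0.0133 ff 2.999876830726862
l,u,n -6.638175198017025 -2.828462558495062 1.3449242257255474 [-0.0005102  -0.00069904 -0.00072522]
0 13.43 F [-2.9 -5.2 -0.8] M [-0.72  0.81 -0.56] w 0.0102 ff 2.9996125563047826
l,u,n -5.318910030914215 -2.5765906254943753 0.884161930866653
1 13.68 F [-0.4  5.6 -3.4] M [0.7  0.89 0.48] w 0.0105 ff 2.9984717443585396
l,u,n 5.565916549517955 -2.5291578811208737 -2.3773653920767077
2 13.93 F [-3.9 -5.9 -1.9] M [-0.86  0.84 -0.57] w 0.0108 ff 3.000894756987691
l,u,n -6.095480145188889 -3.990624811716005 0.4618285019616011
[0.5658305509259078, 0.1503275924943007, 0.10320432155011472]
```

```bash
python3 - <<'E'
from h import *
o=rpy(YAW,0); p=K+N*.035-L*.00225
bot.move_straight(list(p),o,max_speed=.03); st("c")
bot.move_straight(list(p+N*.055),o,max_speed=.06); st("out")
bot.release()
bot.move_straight(list(p+N*.1-U*.03),o,max_speed=.12); st("view")
d=cam("wrist"); save(d,"w4.png",(200,60,440,260),3); np.save("w4.npy",d,allow_pickle=True)
w=[K-L*.00225+N*.046+U*s for s in(-.03,0,.03)]; print(proj(d,w).round(1).tolist())
print([ (k["xy"][0]*640,k["xy"][1]*400,k["p"]) for k in bot.mark_of("key_wings","wrist")])
E
```

```text
c 14.18 F [-2.3 -1.4 -2.5] M [-0.16  0.87 -0.12] w 0.0105 ff 2.9992849146947265
out 15.25 F [1.  0.2 0.4] M [0.03 0.29 0.02] w 0.0008 ff 0.0
view 17.32 F [ 0.5  0.4 -1.4] M [0.08 0.27 0.02] w 0.0927 ff 0.0
[[318.4, 204.0], [318.4, 233.4], [318.4, 260.9]]
[(320.384, 235.88, 0.96)]
```

View pics/w4.png

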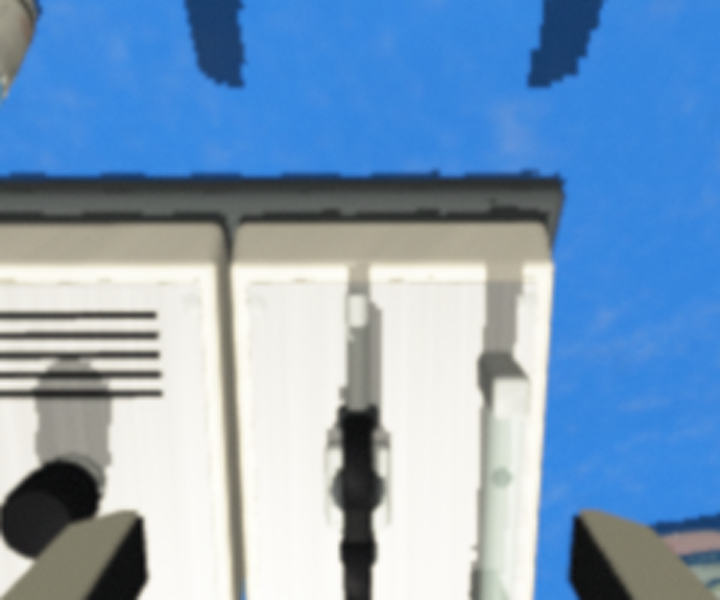

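The wings lie along the pipe (all at crop column 358) and the glass is untouched. Next I'll centre over the knob from two tool rolls.

```bash
python3 - <<'E'
from h import *
B=CEN+L*(-.0588); ims=[]
B=B+U*((K-B)@U)      # same slope position as the key
for a,ax in((0,L),(-np.pi/2,U)):
    p=B+N*.095; bot.move_straight(list(p),rpy(YAW,a),max_speed=.12)
    d=cam("wrist"); q=proj(d,[B+N*.045,B+N*.045+ax*.01]); print(q.round(1).tolist())
    g=(d["img"].max(2)<60).astype(np.uint8)
    r0,r1=int(q[0,1])-45,int(q[0,1])+8; sub=g[r0:r1,270:370]
    nl,lab,s,c=cv2.connectedComponentsWithStats(sub); 
    for i in range(1,nl):
        if s[i,4]>80: print("blob",s[i]+[270,r0,0,0,0],c[i]+[270,r0])
    print(a,st()["time"]); ims.append(d["img"][120:270,230:410,::-1])
cv2.imwrite("pics/k.png",cv2.resize(np.hstack(ims),None,fx=2.2,fy=2.2,interpolation=cv2.INTER_CUBIC))
E
```

```text
[[318.1, 219.3], [330.5, 219.3]]
blob [303 197  31  30 763] [317.84141547 213.04980341]
 18.58 F [-0.9  0.1  0.5] M [0.04 0.28 0.03] w 0.0932 ff 0.0
0 18.5833
[[319.1, 220.0], [331.5, 220.0]]
blob [305 197  31  30 774] [320.12403101 213.10206718]
 20.35 F [ 0.3 -1.   0.7] M [-0.04  0.34 -0.05] w 0.0929 ff 0.0
-1.5707963267948966 20.35
```

View pics/k.png

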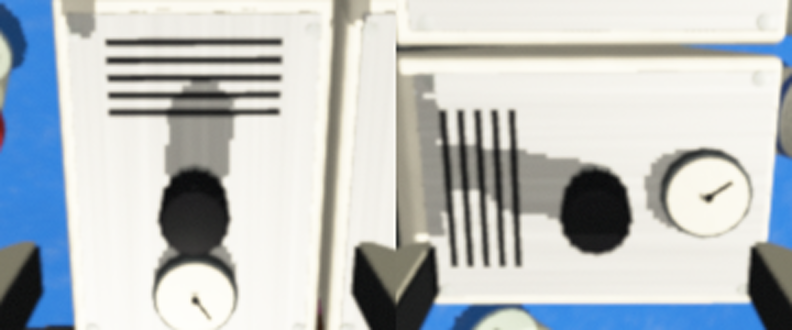

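The knob is centred within 1 mm in both rolls. Now I'll grip it, pull and let go.

```bash
python3 - <<'E'
from h import *
B=CEN+L*(-.0588); B=B+U*((K-B)@U+.0005); o=rpy(YAW,0)
bot.move_straight(list(B+N*.095),o); bot.move_straight(list(B+N*.029),o,max_speed=.08); s=st("down")
if np.linalg.norm(s["force"])<8:
    bot.grab(grasp_force=30); s=st("grip")
    if .022<s["grip_width"]<.03:
        for h in(.007,.0145):
            bot.move_straight(list(B+N*(.029+h)),o,max_speed=.03); s=st(h); print(np.array(s["force"])@N,(np.array(s["tcp_pos"])-B)@N)
        bot.wait(.5); s=st("held"); print(np.array(s["force"])@N)
E
```

```text
down 23.04 F [-0.2  0.2  0.9] M [0.03 0.29 0.02] w 0.093 ff 0.0
grip 24.1 F [-2.2 -7.   2.8] M [-0.85  0.47 -0.61] w 0.0255 ff 29.99903976917267
0.007 24.48 F [ 4.5 -6.6 -3.4] M [-0.86 -0.07 -0.63] w 0.0253 ff 29.99525785446167
-5.605280505125572 0.035912678471229934
0.0145 24.88 F [ 6.1 -7.6 -5. ] M [-0.87 -0.13 -0.66] w 0.0256 ff 29.998357594013214
-7.797561003360515 0.043238320014654684
held 25.38 F [ 6.2 -6.9 -4.1] M [-0.95 -0.17 -0.73] w 0.0253 ff 29.998379945755005
-7.087966865960516
```

```bash
python3 - <<'E'
from h import *
B=CEN+L*(-.0588); B=B+U*((K-B)@U+.0005); o=rpy(YAW,0)
bot.move_straight(list(B+N*(.029+.0165)),o,max_speed=.03); bot.wait(.4); s=st("more"); print(np.array(s["force"])@N,(np.array(s["tcp_pos"])-B)@N)
bot.release(); st("rel"); bot.move_straight(list(B+N*.13-U*.02),o,max_speed=.15); bot.wait(.2); st("away")
d=cam("wrist"); save(d,"end.png",(200,80,460,280),3)
sc=cam("scene")
for n in("specimen_cup","control_vial"): print(n,np.array(bot.mark_of(n,"scene")[0]["xy"])*[640,400])
E
```

```text
more 26.03 F [ 17.9  -7.7 -15.7] M [-0.87 -0.76 -0.57] w 0.0255 ff 29.99541163444519
-23.333727472000685 0.044522501589163606
rel 27.2 F [-0.5  0.1 -0. ] M [ 0.02  0.32 -0.02] w 0.0931 ff 0.0
away 28.12 F [-0.6 -0.3 -0.2] M [ 0.06  0.31 -0.01] w 0.0931 ff 0.0
specimen_cup [372.48 267.32]
control_vial [283.584 278.8  ]
```

View pics/end.png

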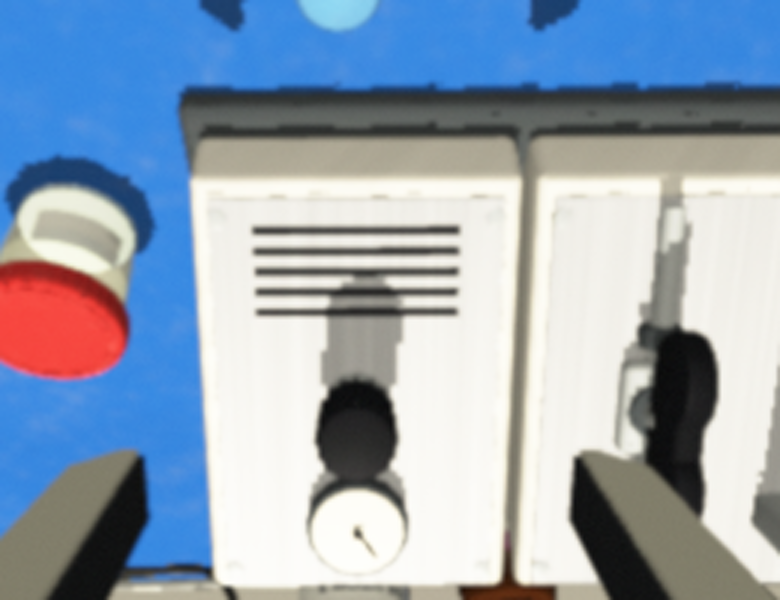

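The pull reached the stop: the force jumped to 23 N. The knob has sprung back (crop 357,430), the key is still in line with the pipe, and the cup and vial have not moved. Handing in.

```bash
python3 -c "
from workcell import bot
print(bot.finish_job())"
```

```text
the job is handed in; nothing more can be done
None
```

The stopcock is open, with its wings in line with the pipe. After that I pulled the pump knob to its stop and let it spring back. The glass, cup and vial were left undisturbed, and the job was handed in at about 28 s of the 48 s allowed.

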